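Snap the front frame onto a printer's touch-screen unit

TASK

The front frame of the touch-screen unit on the bench has been laid on, but none of its six clips is in yet. Press the frame down with the fingertips at one clip after another, going round the rim until all six have clicked shut and the frame is flush all round. Only press on the frame: do not press on the glass, do not pick up, tip or push the unit away, and leave the things around it where they are.

Things in the scene. Friction and masses are not known exactly. Their poses are not given: they have to be found in the camera images.
- unit: Touch-screen control unit of a printer, lying on its back on the bench, screen up: light grey plastic housing, 128 mm (its x) by 184 mm (its y), about 1 kg in all, loose on four rubber feet. Origin: centre of the underside, on the bench; z up. A rectangular front frame snaps onto it around the screen.
- frame_mid (a point): Centre of the front frame (over the glass), 48 mm above the bench: level with the shut frame's top. The frame is a light grey, somewhat flexible ring, 20 mm wide, outline 128 by 184 mm, held by six snap clips. Its top is 54 mm above the bench where a clip is open, 48 mm where shut; where it is open a dark gap of 6 mm shows under its edge.
- screen: The glass in the middle of the unit, black, 86 by 142 mm, fixed in the unit; its face is 44.5 mm above the bench, 3.5 mm below the shut frame. Not to be pressed. Same origin and axes as the unit.
- clip1 (a joint): Travel of frame section 1 at the near right corner (-x, -y) of the unit's own frame: 0 open (standing proud), 0.006 m shut (flush). It has two rest positions: pressed from above it resists with up to about 9 N, snaps through half way down (3 mm) and then stays shut by itself.
- clip1_top (a point): Where to press section 1: middle of the frame's flat 20 mm wide top over this clip, at x -54, y -82 mm in the unit's frame. Moves down with the section.
- clip2 (a joint): Travel of frame section 2 at the far right corner (+x, -y) of the unit's own frame: 0 open (standing proud), 0.006 m shut (flush). It has two rest positions: pressed from above it resists with up to about 9 N, snaps through half way down (3 mm) and then stays shut by itself.
- clip2_top (a point): Where to press section 2: middle of the frame's flat 20 mm wide top over this clip, at x 54, y -82 mm in the unit's frame. Moves down with the section.
- clip3 (a joint): Travel of frame section 3 at the middle of the far long side (+x) of the unit's own frame: 0 open (standing proud), 0.006 m shut (flush). It has two rest positions: pressed from above it resists with up to about 9 N, snaps through half way down (3 mm) and then stays shut by itself.
- clip3_top (a point): Where to press section 3: middle of the frame's flat 20 mm wide top over this clip, at x 54, y 0 mm in the unit's frame. Moves down with the section.
- clip4 (a joint): Travel of frame section 4 at the far left corner (+x, +y) of the unit's own frame: 0 open (standing proud), 0.006 m shut (flush). It has two rest positions: pressed from above it resists with up to about 9 N, snaps through half way down (3 mm) and then stays shut by itself.
- clip4_top (a point): Where to press section 4: middle of the frame's flat 20 mm wide top over this clip, at x 54, y 82 mm in the unit's frame. Moves down with the section.
- clip5 (a joint): Travel of frame section 5 at the near left corner (-x, +y) of the unit's own frame: 0 open (standing proud), 0.006 m shut (flush). It has two rest positions: pressed from above it resists with up to about 9 N, snaps through half way down (3 mm) and then stays shut by itself.
- clip5_top (a point): Where to press section 5: middle of the frame's flat 20 mm wide top over this clip, at x -54, y 82 mm in the unit's frame. Moves down with the section.
- clip6 (a joint): Travel of frame section 6 at the middle of the near long side (-x) of the unit's own frame: 0 open (standing proud), 0.006 m shut (flush). It has two rest positions: pressed from above it resists with up to about 9 N, snaps through half way down (3 mm) and then stays shut by itself.
- clip6_top (a point): Where to press section 6: middle of the frame's flat 20 mm wide top over this clip, at x -54, y 0 mm in the unit's frame. Moves down with the section.
- screwdriver: Screwdriver with black handle, 170 mm long, lying beside the unit's right (-y) side. Bystander.
- scraper: Print scraper, wooden handle and steel blade, about 175 mm long and 14 mm high, lying beside the unit's left (+y) side. Bystander.
- screw_pot: Small pale pot with a white cap, 34 mm across, 36 mm high, standing just in front of the unit's near long side. Bystander.
- spool: Black filament spool lying flat, 200 mm across, 65 mm high, to the left. Bystander.
- cleaner: White plastic bottle with a black cap, 62 mm across, 170 mm high, to the left and nearer the robot. Bystander.
- tray: Steel tray with screws, 200 by 140 mm, 35 mm high, to the right. Bystander.
- printed_part: Black printed flange plate, 90 by 60 mm, 20 mm high, lying just beyond the unit's far long side. Bystander.
- bracket: Aluminium corner bracket, about 40 mm each way, standing in front of the unit's near long side. Bystander.

How it is judged (in metres and radians):
At the end, for the whole second after the job is handed in: All six clips are shut (each at 5 mm or more of its 6 mm travel), and the unit lies flat and still on the bench within 40 mm of where it was (value of joint each of clip1, clip2, clip3, clip4, clip5, clip6 above 0.005 m and distance of unit from where it was at the start of the episode below 0.04 m and angle between unit's own z axis and vertical below 0.03 rad and linear speed of unit below 0.01 m/s); the robot touches nothing.
It fails at once if the glass is pressed (more than 4 N) (contact force between any of the fingers, the arm and screen above 4 N).
It fails at once if the unit is picked up, tipped (0.12 rad) or pushed away (40 mm) (height (world z) of unit above 0.012 m or angle between unit's own z axis and vertical above 0.12 rad or distance of unit from where it was at the start of the episode above 0.04 m).
It fails at once if a thing around the unit is moved (30 mm) or picked up (distance of any of screwdriver, scraper, screw_pot, printed_part, bracket from where it was at the start of the episode above 0.03 m).
It also fails if it takes over 48 s, if anything falls off the work surface, if the arm or the gripper's body presses on something with over 40 N, if the wrist force passes 120 N, or if a joint passes its speed limit or range.

ROBOT

A 6-joint arm with a two-finger parallel gripper is mounted at the origin on the work surface. World frame = base frame: x ahead of the robot, y to its left, z up, the work surface at z = 0. Lengths are in m, angles in degrees, forces in N, time in s.
With the tool pointing down it reaches from about 0.275 to 0.875 m from the base axis. Payload 12.5 kg.
Tool frame: the origin (TCP) lies between the finger pads; the fingertips stand 14 mm ahead of it and the grasp point (between the pads) lies 5 mm behind it (manip.tip_extent is the x of the fingertips in the tool frame, in m); x points along the fingers, y is the direction in which the jaws open and shut, and the axes are right-handed (so a half turn about x gives the same grasp; the last joint's range is limited). The gripper opens to 85 mm and grips with 20 to 120 N. Pads are 22 mm wide; open, the fingers measure 114 mm over their backs; the gripper's body (76 mm by 85 mm) begins 54 mm behind the grasp point. The pads swing forward as they close: fully open they stand 13 mm farther back than shut.
Start: joints at [61.788, 20.094, 94.641, -0, 65.266, -4.847], TCP at [0.218, 0.505, 0.245] pointing down, gripper open.
Joint ranges: [-157.81, 157.81], [-45, 120.19], [0.68, 151.7], [-89.99, 269.99], [4.06, 180], [-164.3, 164.3]. Speed limits (degrees/s): [127.2, 127.2, 159.86, 180, 180, 180].

INTERFACE

Orientations are given as a 3x3 rotation matrix whose columns are the frame's x, y, z axes.
In Python, from plant import manip, solver, monitor, optics, job gives the robot as it stands. Calls block until the motion is done:
- manip.move_pose(position, orientation): joint-space move of the TCP to a pose.
- manip.move_straight(position, ori=None, vel=0.15, f_stop=None): straight line of the TCP; ori=None keeps the orientation; vel is the mean speed in m/s. With f_stop (N) it stops when the force on the tool has changed by that much, and returns True; else False.
- manip.move_joints(angles): joint-space move.
- manip.command_gripper(opening, force=None): finger opening in m; force is the grip in N (None keeps the last); returns when the fingers have stopped.
- manip.wait(seconds).
- solver.inverse_kinematics(position, orientation): joint angles nearest the present ones, or None.
- monitor.get_obs(): the state.
- optics.get_image(name): name is "scene" or "top"; returns the picture (384x512x3 uint8, red, green, blue); there is no depth.
- optics.camera_model(name): a dict with "camera_matrix" (3x3 intrinsics, pixels), "world_to_cam" (4x4, takes a point from world to camera coordinates). Camera axes: x right, y down, z forward; pixel columns grow to the right and rows downward; lengths in m; the calibration is good to about 2 mm. A picture is of the moment at which its call begins. camera_model takes no time and is no camera call.
A pose or a line that the arm cannot do raises manip.IKError and nothing moves.
- job.job_done(): hands the job in, once; it reports no verdict.
The state is a dict: "t": time; "joint_positions": joint angles; "qvel": joint speeds; "effort": joint torques, N m; "eef_pos": TCP position; "eef_rot": TCP orientation; "ft_force": force on the tool from outside, world axes, zero at the start; "moment": the same for the moment, N m; "opening": finger opening in m.
Only numpy, scipy, OpenCV 4.12 (cv2) and the standard library are available. Lean on these libraries where they do the work, as an engineer would, in place of code of your own. Each camera call takes 0.05 s, during which the arm holds its last target.

## Working session

There is one attempt and no reset: what is moved stays moved. The work goes in short steps, each a Python script; the robot and the scene stay as the last script left them, time stands still between calls to the robot, and variables do not carry over. Pictures are saved under pics/ and viewed, and the job is handed in when it is done.

```bash
mkdir -p pics; ls; python3 - <<'E'
from plant import manip, solver, monitor, optics, job
import cv2
for n in("top","scene"):
    im=optics.get_image(n); cv2.imwrite(f"pics/{n}0.png",im[:,:,::-1])
    c=optics.camera_model(n); print(n,c["camera_matrix"].round(1).tolist(),c["world_to_cam"].round(4).tolist())
o=monitor.get_obs(); print(o["t"],o["eef_pos"],o["eef_rot"],o["opening"],manip.tip_extent)
E
```

```text
pics
top [[352.5, 0.0, 260.0], [0.0, 352.5, 189.5], [0.0, 0.0, 1.0]] [[-0.0084, -0.9999, 0.0061, -0.0034], [-0.997, 0.0079, -0.0769, 0.5192], [0.0769, -0.0067, -0.997, 1.3961], [0.0, 0.0, 0.0, 1.0]]
scene [[425.0, 0.0, 253.0], [0.0, 425.0, 193.5], [0.0, 0.0, 1.0]] [[-0.8776, 0.4789, 0.0226, 0.4653], [0.2791, 0.5487, -0.7881, -0.08], [-0.3898, -0.6853, -0.6151, 1.4832], [0.0, 0.0, 0.0, 1.0]]
0.1 [0.21796027 0.50466562 0.24482338] [[-4.57423258e-04  3.96533734e-01  9.18020037e-01]
 [-9.20674493e-04  9.18019577e-01 -3.96533994e-01]
 [-9.99999472e-01 -1.02658150e-03 -5.48450110e-05]] 0.0856881267663333 0.014
```

View pics/top0.png

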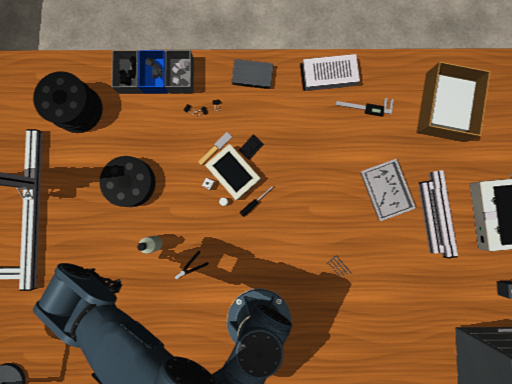

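View pics/scene0.png

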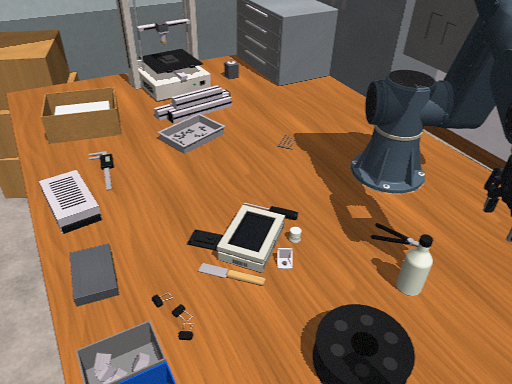

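```bash
python3 - <<'E'
import cv2,numpy as np
a=cv2.imread("pics/top0.png")[125:225,185:285]; b=cv2.imread("pics/scene0.png")[195:295,180:310]
cv2.imwrite("pics/topz.png",cv2.resize(a,None,fx=6,fy=6,interpolation=cv2.INTER_CUBIC))
cv2.imwrite("pics/scz.png",cv2.resize(b,None,fx=6,fy=6,interpolation=cv2.INTER_CUBIC)[:600])
E
```

```text
(no output)
```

View pics/topz.png

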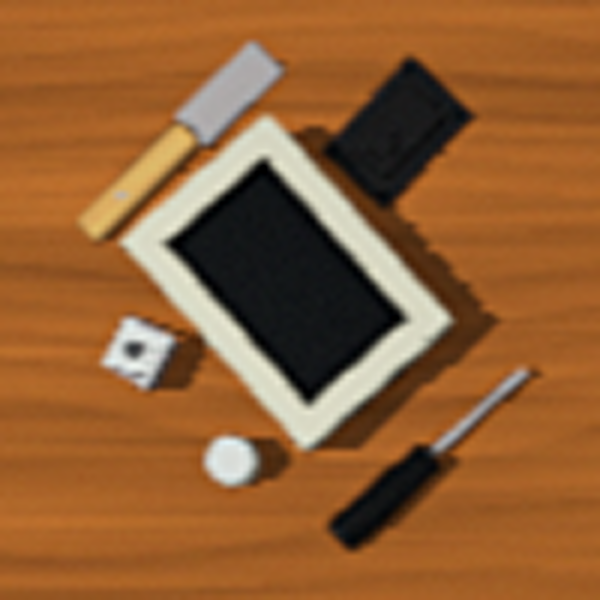

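View pics/scz.png

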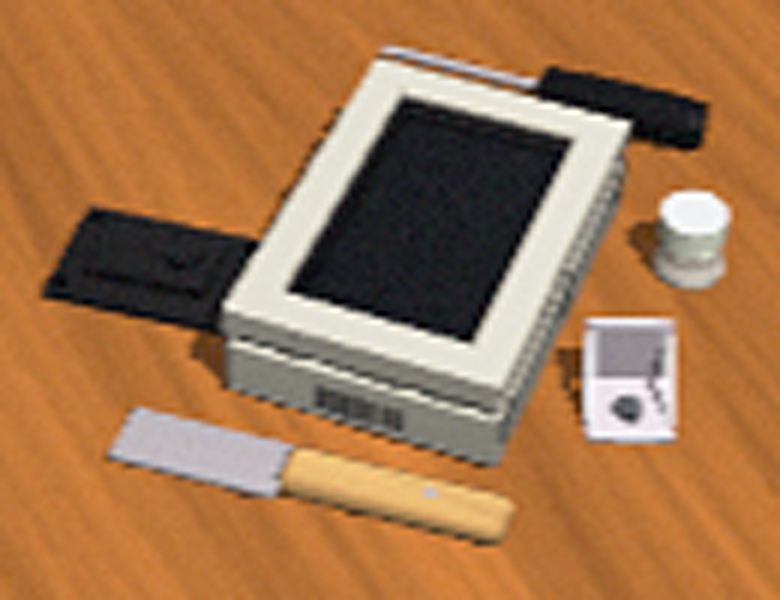

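```bash
cat > h.py <<'E'
import numpy as np
from plant import manip, solver, monitor, optics, job
E
python3 - <<'E'
from h import *
from scipy.optimize import least_squares
o=np.array
# order: c5(-,+), c4(+,+), c2(+,-), c1(-,-)
T=o([(120,240),(266,113),(455,320),(305,450)],float); Ti=o([(168,243),(265,160),(405,320),(308,402)],float)
S=o([(505,385),(222,310),(383,60),(635,125)],float); Si=o([(475,340),(290,293),(402,98),(575,140)],float)
f=lambda p,off:(p+.5)/6-.5+o(off)
sg=o([(-1,1),(1,1),(1,-1),(-1,-1)])
pts=np.r_[sg*[.064,.092],sg*[.044,.072]]
def proj(n,P):
    c=optics.camera_model(n); q=P@c["world_to_cam"][:3,:3].T+c["world_to_cam"][:3,3]; q=q@c["camera_matrix"].T; return q[:,:2]/q[:,2:]
M={"top":f(np.r_[T,Ti],(185,125)),"scene":f(np.r_[S,Si],(180,195))}
def res(v,ns,z=.054):
    c,s=np.cos(v[2]),np.sin(v[2]); P=np.c_[pts@o([[c,s],[-s,c]])+v[:2],np.full(8,z)]
    return np.r_[tuple((proj(n,P)-M[n]).ravel() for n in ns)]
for ns in(["top"],["scene"],["top","scene"]):
    r=least_squares(res,[.5,.1,.7],args=(ns,),loss="soft_l1"); print(ns,r.x,np.degrees(r.x[2]),np.sqrt(np.mean(r.fun**2)))
    print(res(r.x,ns).reshape(-1,2).round(1).tolist())
x,y,t=r.x;np.save("pose.npy",r.x)
for k,(a,b) in enumerate([(-54,-82),(54,-82),(54,0),(54,82),(-54,82),(-54,0)],1):
    c,s=np.cos(t),np.sin(t); print(k,x+(c*a-s*b)/1e3,y+(s*a+c*b)/1e3)
E
```

```text
['top'] [ 0.58889545  0.10085101 -0.85466661] -48.96878960224886 0.41340358554699774
[[0.1, 0.1], [0.3, 0.0], [-0.4, 0.1], [0.1, 0.0], [-0.7, 0.0], [-0.1, -0.8], [0.7, -0.3], [0.0, 0.8]]
['scene'] [ 0.58936294  0.10326162 -0.8542517 ] -48.945017178961194 0.5477746073269186
[[-0.0, 1.0], [0.4, 0.0], [-0.5, -0.3], [-0.3, -0.4], [0.1, 1.0], [-0.8, -0.2], [0.3, -0.9], [0.8, -0.3]]
['top', 'scene'] [ 0.58896316  0.10201956 -0.85376629] -48.91720532380794 0.5285735079382048
[[-0.2, 0.1], [-0.1, -0.0], [-0.7, 0.1], [-0.2, 0.0], [-1.0, 0.0], [-0.4, -0.8], [0.4, -0.3], [-0.2, 0.8], [-0.1, 0.6], [0.3, -0.3], [-0.6, -0.6], [-0.4, -0.7], [0.1, 0.6], [-0.9, -0.5], [0.2, -1.1], [0.7, -0.6]]
1 0.49166873079776174 0.08883642977611958
2 0.5626408151240401 0.0074302675622943265
3 0.6244491975456482 0.061316479735950113
4 0.6862575799672562 0.11520269190960591
5 0.6152854956409779 0.19660885412343115
6 0.5534771132193698 0.14272264194977538
```

```bash
cat >> h.py <<'E'
X,Y,TH=np.load("pose.npy")
c,s=np.cos(TH),np.sin(TH)
yax=np.array([-s,c,0]);xax=np.array([0,0,-1.]);R=np.c_[xax,yax,np.cross(xax,yax)]
C={1:(-54,-82),2:(54,-82),3:(54,0),4:(54,82),5:(-54,82),6:(-54,0)}
def P(k,tip):
    a,b=np.array(C[k])/1e3
    return np.array([X+c*a-s*b,Y+s*a+c*b,tip+manip.tip_extent])
def st(m):
    o=monitor.get_obs();print(m,"t%.2f"%o["t"],o["eef_pos"].round(4),"tip %.4f"%(o["eef_pos"][2]-manip.tip_extent),"F",np.round(o["ft_force"],1),"op %.4f"%o["opening"])
def press(k,low=.0465,f=16):
    manip.move_straight(P(k,.062),R,vel=.12)
    st(f"{k} above")
    r=manip.move_straight(P(k,low),vel=.015,f_stop=f); st(f"{k} press {r}")
    manip.move_straight(P(k,.062),vel=.06)
E
python3 - <<'E'
from h import *
manip.command_gripper(0.0)
manip.move_pose(P(1,.24),R); st("over")
press(1)
import cv2
cv2.imwrite("pics/s1.png",cv2.resize(optics.get_image("scene")[195:295,180:310,::-1],None,fx=6,fy=6,interpolation=cv2.INTER_CUBIC)[:600])
E
```

```text
over t2.67 [0.4916 0.0895 0.254 ] tip 0.2400 F [ 0.7  0.9 -0.8] op -0.0000
1 above t4.31 [0.492  0.0889 0.0765] tip 0.0625 F [-0.2 -0.7  0.3] op 0.0000
1 press True t5.21 [0.4916 0.0888 0.062 ] tip 0.0480 F [-3.  -0.1  8.2] op 0.0004
```

View pics/s1.png

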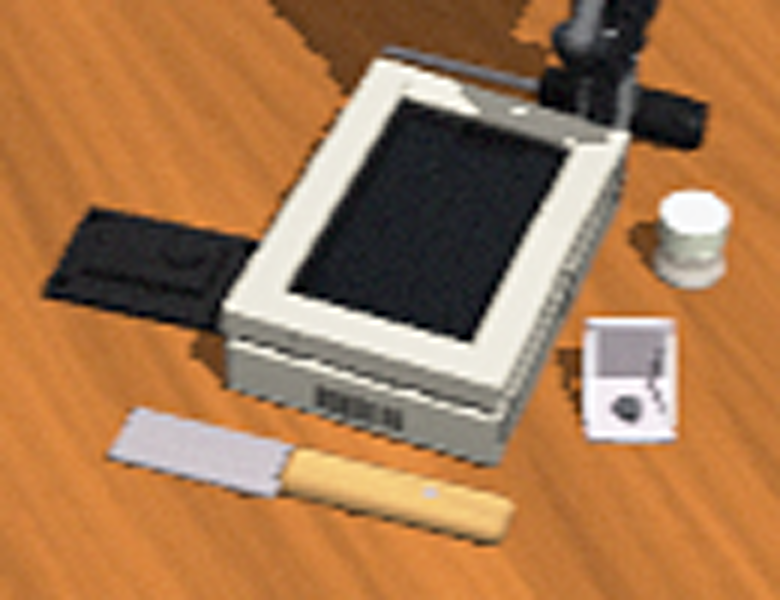

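The view shows the unit in the same place. The near-right corner, around zoomed pixel (630,130), now sits down, and the tip stopped at 48.0 mm, the shut height. I'll carry on round the rim.

```bash
python3 - <<'E'
from h import *
import cv2
for k in (2,3,4,5,6): press(k)
manip.move_straight(P(6,.2),vel=.15)
manip.move_pose([.3,.35,.3],R); st("clear")
for n,(r0,c0,h,w) in {"scene":(195,180,100,130),"top":(125,185,100,100)}.items():
    im=optics.get_image(n)[:,:,::-1]; cv2.imwrite(f"pics/{n}_e_full.png",im)
    cv2.imwrite(f"pics/{n}_e.png",cv2.resize(im[r0:r0+h,c0:c0+w],None,fx=6,fy=6,interpolation=cv2.INTER_CUBIC)[:600])
E
```

```text
2 above t6.70 [0.5622 0.0078 0.0759] tip 0.0619 F [ 0.  -0.1 -0.5] op 0.0001
2 press True t7.60 [0.5626 0.0074 0.062 ] tip 0.0480 F [-2.2  0.6  7.7] op -0.0001
3 above t8.82 [0.6239 0.0611 0.0757] tip 0.0617 F [ 0.7 -0.1 -0. ] op -0.0001
3 press True t9.72 [0.6244 0.0613 0.062 ] tip 0.0480 F [-1.8 -0.2  7.7] op 0.0002
4 above t10.95 [0.6858 0.1149 0.0757] tip 0.0617 F [-0.3 -0.6  0.1] op 0.0000
4 press True t11.88 [0.6862 0.1152 0.062 ] tip 0.0480 F [-1.8 -0.9  6.1] op -0.0000
5 above t13.32 [0.6157 0.1962 0.076 ] tip 0.0620 F [0.2 0.2 0.3] op -0.0000
5 press True t14.23 [0.6152 0.1966 0.062 ] tip 0.0480 F [-1.7 -0.   6.3] op 0.0001
6 above t15.46 [0.554  0.143  0.0761] tip 0.0621 F [-0.4 -0.6  0.1] op -0.0000
6 press True t16.36 [0.5534 0.1427 0.062 ] tip 0.0480 F [-2.2 -0.5  7.7] op -0.0000
clear t19.09 [0.3006 0.3497 0.2996] tip 0.2856 F [ 0.6 -0.  -0.4] op 0.0004
```

View pics/scene_e.png

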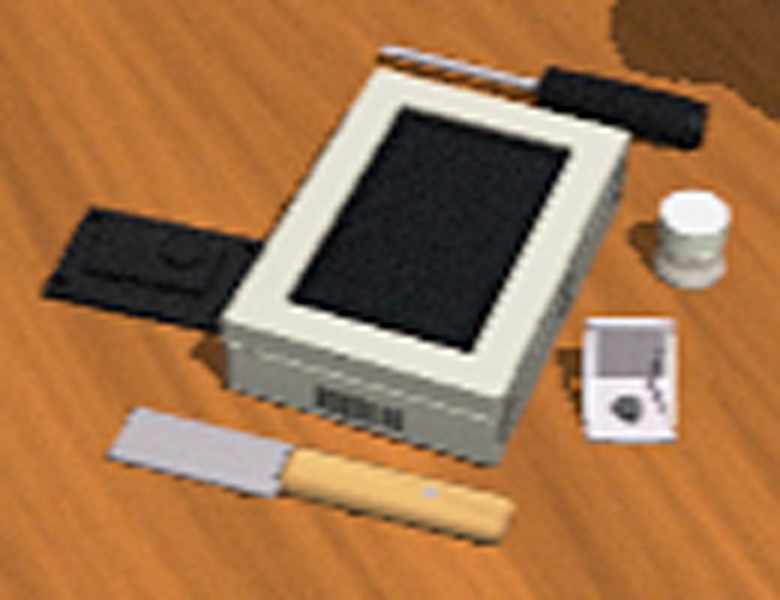

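View pics/top_e.png

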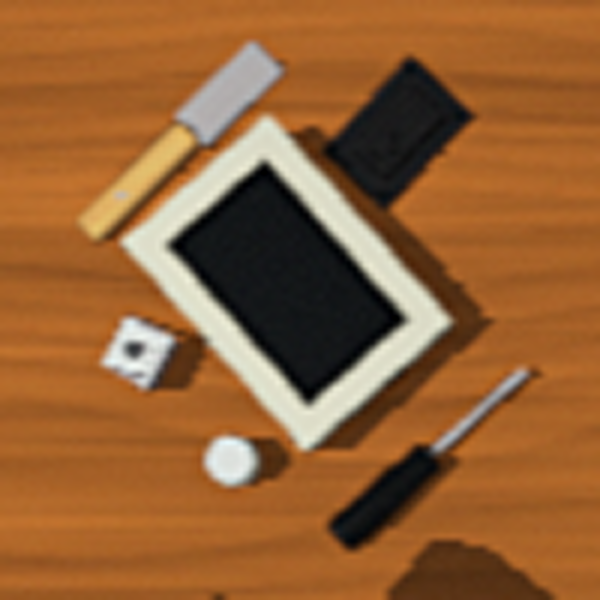

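The dark gap, which ran along zoomed pixels (230,330) to (495,405) on the unit's left short side, is gone. The frame outline has dropped evenly at all four corners, and the unit and the things around it are where they were.

```bash
python3 -c "
from h import *
job.job_done(); st('done')"
```

```text
the job is handed in; nothing more can be done
the job is handed in; nothing more can be done
```

I pressed all six clips shut in order 1 to 6 with the closed fingertips, then backed the arm clear and handed the job in at about 19 s of the 48 s allowed.

- **Finding the unit:** fitting the frame outline in both cameras put it at x 0.589, y 0.102 m, turned −48.9°. The two cameras taken separately agreed to about 2.5 mm and 0.03°.
- **Pressing:** at every clip the force stop (a 16 N change) ended the press with the fingertips at 48.0 mm, which is the height of the shut frame.
- **Last pictures:** the dark gap is gone on the one side where the camera sees it clearly, and all four frame corners are visibly lower. The unit and the things around it show no visible movement.
- **Not confirmed:** the clip positions can't be read directly, so "shut" rests on the press height and the pictures. No check failed or disagreed, and handing in reports no verdict.

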